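Sort leftover panel parts back into the stock bins

TASK

Sort the loose control-panel parts on the bench back into stock: each of the two breakers, the contactor and the two pilot lamps goes into the bin that already holds its own kind. Set each one down gently, not dropped, upright on its foot on the free floor of the bin, with the breakers and the contactor turned to lie parallel to the stock already there. Leave all five standing and let go.

Things in the scene. Friction and masses are not known exactly. Their poses are not given: they have to be found in the camera images.
- breaker_a: Loose two-pole circuit breaker, off-white, two dark-blue toggles, about 220 g, standing on its foot at any yaw. Origin: centre of its underside; z up, x along its length, y across. Lower body 85 (x) x 36 (y), z 0 to 48; narrower nose on it 45 (x) x 36 (y), centred, z 48 to 66; toggles to z 75. Grip it across the 36 mm at the nose.
- breaker_b: Loose two-pole circuit breaker, off-white, two dark-blue toggles, about 220 g, standing on its foot at any yaw. Origin: centre of its underside; z up, x along its length, y across. Lower body 85 (x) x 36 (y), z 0 to 48; narrower nose on it 45 (x) x 36 (y), centred, z 48 to 66; toggles to z 75. Grip it across the 36 mm at the nose. Same as breaker_a.
- contactor: Loose three-pole contactor, dark grey and black, about 340 g, standing on its foot at any yaw. Origin: centre of its underside; z up, x along its length, y across. Lower body 75 (x) x 45 (y), z 0 to 46; upper block 52 (x) x 45 (y), centred, z 46 to 74; small off-white carrier to z 80. Grip it across the 45 mm at the upper block.
- lamp_a: Loose red pilot lamp, about 60 g, standing lens up on its black terminal block at any yaw. Origin: centre of its underside; z up, x and y square to the block. Block 30 x 30, z 0 to 34; grey thread dia 22 to z 44; steel bezel dia 29, z 44 to 53; red lens dia 24 to z 62. Grip it across the block's x or y, on bezel and block.
- lamp_b: Loose red pilot lamp, about 60 g, standing lens up on its black terminal block at any yaw. Origin: centre of its underside; z up, x and y square to the block. Block 30 x 30, z 0 to 34; grey thread dia 22 to z 44; steel bezel dia 29, z 44 to 53; red lens dia 24 to z 62. Grip it across the block's x or y, on bezel and block. Same as lamp_a.
- bin_breaker: Open blue stock bin, fixed, facing the robot within 0.12 rad, 200 (x) x 120 (y). Origin: centre of its underside; x from its low front to its rear. Floor 4 thick, inside x -95 to 95, y -55 to 55. Walls 5 thick: 30 high at the front, sides rising from x -60 to x -20, then 62 high. Holds one stock breaker at x 58 to 94, top 79 above the bench, its length along y; the floor before that is free.
- bin_contactor: Open yellow stock bin, fixed, facing the robot within 0.12 rad, 200 (x) x 120 (y). Origin: centre of its underside; x from its low front to its rear. Floor 4 thick, inside x -95 to 95, y -55 to 55. Walls 5 thick: 30 high at the front, sides rising from x -60 to x -20, then 62 high. Holds one stock contactor at x 48 to 94, top 84 above the bench, its length along y; the floor before that is free.
- bin_lamp: Open green stock bin, fixed, facing the robot within 0.12 rad, 200 (x) x 120 (y). Origin: centre of its underside; x from its low front to its rear. Floor 4 thick, inside x -95 to 95, y -55 to 55. Walls 5 thick: 30 high at the front, sides rising from x -60 to x -20, then 62 high. Holds three stock lamps in a row across it at x 62 to 92, tops 66 above the bench; the floor before that is free.

How it is judged:
By the outcome, as a careful person would: the job done as asked, in the order asked, and still so for the second after the job is handed in, with the robot touching nothing.
It also fails if it takes over 128 s, if anything falls off the work surface, if the arm or the gripper's body presses on something with over 40 N, if the wrist force passes 120 N, or if a joint passes its speed limit or range.

ROBOT

A 6-joint arm with a two-finger parallel gripper is mounted at the origin on the work surface. World frame = base frame: x ahead of the robot, y to its left, z up, the work surface at z = 0. Lengths are in m, angles in degrees, forces in N, time in s.
With the tool pointing down it reaches from about 0.35 to 0.875 m from the base axis. Payload 4.2 kg.
Tool frame: the origin (TCP) lies midway between the tips of the shut fingers; the grasp point (between the pads) lies 19 mm behind it; z points along the fingers, y is the line along which they close (so a half turn about z gives the same grasp; the last joint's range is limited). The gripper opens to 87 mm and grips with 3 to 60 N. Pads are 19 mm wide; open, the fingers measure 117 mm over their backs; the gripper's body (75 mm by 190 mm) begins 51 mm behind the grasp point.
Start: joints at [-53.881, 22.042, 0.453, 0, -68.411, -14.817], TCP at [0.227, -0.582, 0.223] pointing down, gripper open.
Joint ranges: [-179.83, 179.83], [-69.29, 118.12], [-61.27, 80.66], [-181.25, 117.63], [-171.15, -9.14], [-177.46, 177.46]. Speed limits (degrees/s): [159.86, 159.86, 180, 180, 180, 180].

INTERFACE

Orientations are given as [roll, pitch, yaw] about the fixed x, y, z axes, in that order (R = Rz(yaw) Ry(pitch) Rx(roll)).
In Python, from workcell import env gives the robot as it stands. The module is installed in compiled form; this text tells all that it offers. Calls block until the motion is done:
- env.goto(position, orientation): joint-space move of the TCP to a pose.
- env.move_straight(position, rotation=None, rate=0.15, force_limit=None): straight line of the TCP; rotation=None keeps the orientation; rate is the mean speed in m/s. With force_limit (N) it stops when the force on the tool has changed by that much, and returns True; else False.
- env.set_joints(angles): joint-space move.
- env.gripper_to(opening, grasp_force=None): opening from 0.0 (shut) to 1.0 (fully open); grasp_force is the grip in N (None keeps the last); returns when the fingers have stopped.
- env.dwell(seconds).
- env.inverse_kinematics(position, orientation): joint angles nearest the present ones, or None.
- env.read_state(): the state.
- env.grab_frame(name): name is "scene" or "top"; returns a dict with "image" (420x560x3 uint8, blue, green, red), "fx", "fy", "cx", "cy" (pixels), "position" and "orientation" of the camera in the world. Camera axes: x right, y up, looking along -z (the intrinsics and any distortion apply to the point x, -y, -z); pixel columns grow to the right and rows downward; lengths in m; the calibration is good to about 2 mm. A picture is of the moment at which its call begins. There is no depth.
A pose or a line that the arm cannot do raises env.Unreachable and nothing moves.
- env.close_job(): hands the job in; it is judged then, once.
Trained networks look in a picture, given as the dict that the camera call returned (one of the last four; its "shot" number tells which), for a name from the list of things; names that differ only in an ending like _2 or _b are one class to them, and where a whole thing is asked for, a point or a joint stands for the part that bears it (a point fixed in the world has none). Each returns a list of dicts, best first, with "score" (0 to 1); they miss things now and then, are a little off and sometimes report something else, mostly with a low value. They report only what shows in the picture. A call takes as long as a camera call.
- env.search_frame(picture, thing): "xyz" ([x, y, z] in m, in world coordinates, good to about 4 mm: the middle of the surface that is visible of it).
- env.trace(picture, thing): "mask" (420x560 bool, what is visible of it).
The state is a dict: "clock": time; "joint_positions": joint angles; "qvel": joint speeds; "joint_torque": joint torques, N m; "position": TCP position; "tool_rot": TCP orientation; "force": force on the tool from outside, world axes, zero at the start; "wrist_torque": the same for the moment, N m; "opening": opening from 0.0 (shut) to 1.0 (fully open); "finger_force": force on a finger pad.
Only numpy, scipy, OpenCV 4.12 (cv2) and the standard library are available. Lean on these libraries where they do the work, as an engineer would, in place of code of your own. Each camera call takes 0.05 s, during which the arm holds its last target. There are 200 camera calls.

## Working session

There is one attempt and no reset: what is moved stays moved. The work goes in short steps, each a Python script; the robot and the scene stay as the last script left them, time stands still between calls to the robot, and variables do not carry over. Pictures are saved under pics/ and viewed, at most 14 in all, crops included, and the job is handed in when it is done.

```bash
mkdir -p pics; python3 - <<'E'
from workcell import env
import cv2
for n in ("top","scene"):
    p=env.grab_frame(n); cv2.imwrite(f"pics/{n}0.png",p["image"])
    print(n,{k:v for k,v in p.items() if k!="image"})
    for t in ("breaker_a","contactor","lamp_a","bin_breaker","bin_contactor","bin_lamp"):
        print(t,[(round(d["score"],2),[round(float(x),3) for x in d["xyz"]]) for d in env.search_frame(p,t)])
print(env.read_state())
E
```

```text
top {'fx': 466.679222064231, 'fy': 466.679222064231, 'cx': 279.55812798275946, 'cy': 217.27359925181494, 'position': array([0.35274005, 0.0243854 , 1.15495975]), 'orientation': array([  8.3632702 ,  -0.13182449, -88.571593  ]), 'shot': 1}
breaker_a [(0.6, [0.451, 0.018, 0.054]), (0.59, [0.417, 0.129, 0.052])]
contactor [(0.77, [0.364, -0.289, 0.073]), (0.46, [0.639, 0.005, 0.002])]
lamp_a [(0.59, [0.437, -0.125, 0.056]), (0.52, [0.352, 0.27, 0.055])]
bin_breaker [(0.69, [0.642, 0.003, 0.002])]
bin_contactor [(0.69, [0.656, 0.263, 0.007])]
bin_lamp [(0.87, [0.63, -0.24, 0.003])]
scene {'fx': 405.3960770690599, 'fy': 405.3960770690599, 'cx': 274.28247851665554, 'cy': 208.76191704665123, 'position': array([0.88222759, 0.50126811, 0.70597238]), 'orientation': array([ 44.35935452,   0.76367301, 141.09443444]), 'shot': 2}
breaker_a [(0.96, [0.437, 0.147, 0.046]), (0.89, [0.466, 0.03, 0.048])]
contactor [(0.72, [0.378, -0.281, 0.05])]
lamp_a [(0.73, [0.446, -0.125, 0.034]), (0.69, [0.364, 0.277, 0.034])]
bin_breaker [(0.94, [0.644, 0.005, 0.029]), (0.62, [0.439, 0.146, 0.045])]
bin_contactor [(0.73, [0.661, 0.258, 0.02])]
bin_lamp [(0.64, [0.637, -0.243, 0.028])]
{'clock': 0.7, 'joint_positions': array([-5.38832286e+01,  2.20406423e+01,  4.53452593e-01, -1.48918273e-03,
       -6.84107268e+01, -1.48187287e+01]), 'qvel': array([ 0.01711708, -0.00509868, -0.0239016 ,  0.09956174, -0.02954917,
       -0.04253164]), 'joint_torque': array([-4.31615081e-04, -3.90329289e+01,  1.87582308e+01,  4.22350600e+00,
        1.56266405e-02, -1.63685652e-07]), 'position': array([ 0.22705845, -0.58227898,  0.22256281]), 'tool_rot': array([-1.79998340e+02,  1.87154880e-03, -1.58702505e+02]), 'force': array([-0.25918808, -0.24947703,  0.09468553]), 'wrist_torque': array([ 0.00351729, -0.00195562,  0.01674756]), 'finger_force': 0.0, 'opening': 1.000169154574797}
```

View pics/top0.png

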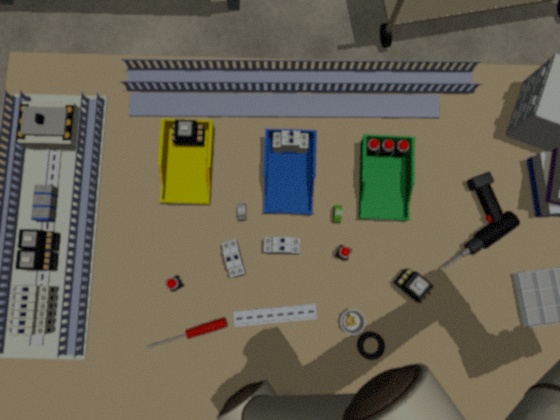

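View pics/scene0.png

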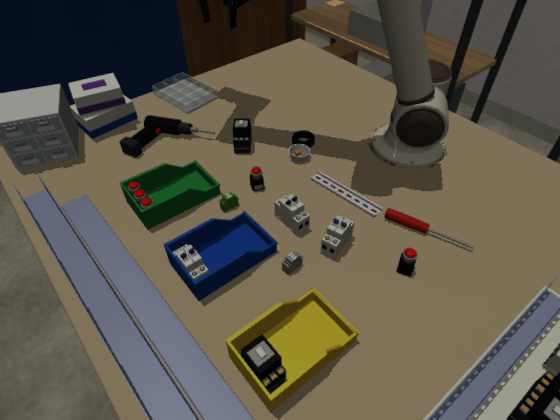

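```bash
cat > h.py <<'E'
from workcell import env
import numpy as np, cv2, json
from scipy.optimize import minimize
from scipy.spatial.transform import Rotation as Ro
def proj(c,P):
    p=(np.asarray(P)-c["position"])@Ro.from_euler("xyz",c["orientation"],degrees=True).as_matrix()
    return np.c_[c["cx"]+c["fx"]*p[:,0]/-p[:,2], c["cy"]+c["fy"]*p[:,1]/p[:,2]]
def box(x0,x1,y0,y1,z0,z1): return np.array([[x,y,z] for x in(x0,x1) for y in(y0,y1) for z in(z0,z1)])/1e3
def cyl(d,z0,z1): return np.array([[d/2*np.cos(a),d/2*np.sin(a),z] for a in np.linspace(0,6.28,24) for z in(z0,z1)])/1e3
def side(y0,y1): return np.array([[x,y,z] for y in(y0,y1) for x,z in((-100,0),(100,0),(100,62),(-20,62),(-20,0))]+[[-100,y,30] for y in(y0,y1)])/1e3
def sidep(y0,y1): # split in convex pieces
    f=lambda pts:np.array([[x,y,z] for y in(y0,y1) for x,z in pts])/1e3
    return [f([(-100,0),(-60,0),(-60,30),(-100,30)]),f([(-60,0),(-60,30),(-20,62),(-20,0)]),f([(-20,0),(-20,62),(100,62),(100,0)])]
M={"breaker":[box(-42.5,42.5,-18,18,0,48),box(-22.5,22.5,-18,18,48,66)],
 "contactor":[box(-37.5,37.5,-22.5,22.5,0,46),box(-26,26,-22.5,22.5,46,74)],
 "lamp":[box(-15,15,-15,15,0,34),cyl(22,34,44),cyl(29,44,53),cyl(24,53,62)],
 "bin":[box(-100,100,-60,60,0,4),box(-100,-95,-60,60,0,30),box(95,100,-60,60,0,62)]+sidep(-60,-55)+sidep(55,60)}
STOCK={"bin_breaker":[box(58,94,-43,43,4,79)],"bin_contactor":[box(48,94,-38,38,4,84)],"bin_lamp":[box(62,92,-55,55,4,66)]}
def place(parts,q):
    R=Ro.from_euler("z",q[2]).as_matrix().T
    return [p@R+[q[0],q[1],q[3] if len(q)>3 else 0] for p in parts]
def sil(c,parts,s=4):
    im=np.zeros((420*s,560*s),np.uint8)
    for p in parts:
        u=((proj(c,p)+.5)*s-.5).astype(np.float32)
        cv2.fillConvexPoly(im,np.round(cv2.convexHull(u)*16).astype(np.int32),255,shift=4)
    return cv2.resize(im,(560,420),interpolation=cv2.INTER_AREA)/255.
def fit(views,parts,q0,yaws,care=None):
    """views: [(camera,mask)]; silhouettes fitted over x,y,yaw"""
    def cost(v,sc=np.array([.01,.01,.1])):
        q=v*sc; t=0
        for c,m in views:
            a=sil(c,place(parts,q)); w=1-sil(c,place(care,q)) if care else 1
            t+=1-(w*np.minimum(a,m)).sum()/max((w*np.maximum(a,m)).sum(),1)
        return t/len(views)
    best=None
    for y in yaws:
        v0=np.array([q0[0]/.01,q0[1]/.01,y/.1])
        r=minimize(cost,v0,method="Nelder-Mead",options=dict(initial_simplex=v0+np.vstack([np.zeros(3),np.diag([1,1,1.5])]),maxfev=90,xatol=.02,fatol=1e-4))
        if best is None or r.fun<best.fun: best=r
    return best.x*[.01,.01,.1],best.fun
def masks(c,thing): return [(d["score"],d["mask"].astype(float)) for d in env.trace(c,thing)]
def pick_mask(c,ms,xyz):
    u=proj(c,[xyz])[0]
    g=[(np.hypot(*(np.argwhere(m>0).mean(0)[::-1]-u)),m) for s,m in ms if m.sum()>10]
    return min(g,key=lambda t:t[0]) if g else (99,None)
E
cat > see.py <<'E'
from h import *
cams=[env.grab_frame("top"),env.grab_frame("scene")]
tr={t:[masks(c,t) for c in cams] for t in("breaker_a","contactor","lamp_a","bin_breaker","bin_contactor","bin_lamp")}
seeds={"breaker_a":("breaker",.430,.138),"breaker_b":("breaker",.46,.025),"contactor":("contactor",.370,-.284),"lamp_a":("lamp",.440,-.125),"lamp_b":("lamp",.358,.273),
"bin_breaker":("bin",.643,.004),"bin_contactor":("bin",.658,.26),"bin_lamp":("bin",.633,-.242)}
out={};vis=[c["image"].copy() for c in cams]
for n,(k,x,y) in seeds.items():
    key={"breaker":"breaker_a","lamp":"lamp_a"}.get(k,n)
    vs=[]
    for c,ms in zip(cams,tr[key]):
        d,m=pick_mask(c,ms,[x,y,.03])
        if d<18: vs.append((c,m))
    yaws=[0] if k=="bin" else ([0,.5,-.5] if k=="lamp" else np.arange(4)*.785)
    care=STOCK.get(n)
    q,f=fit(vs,M[k],(x,y),yaws,care)
    each=[fit([v],M[k],q,[q[2]],care) for v in vs]
    print(n,q.round(4),round(f,3),"|",[(e[0].round(3).tolist(),round(e[1],3)) for e in each])
    out[n]=q.tolist()
    for c,im in zip(cams,vis):
        s=(sil(c,place(M[k],q))>.5).astype(np.uint8)
        cv2.drawContours(im,cv2.findContours(s,0,2)[0],-1,(255,0,255),1)
json.dump(out,open("poses.json","w"))
cv2.imwrite("pics/fit_top.png",cv2.resize(vis[0][100:320,140:460],(800,550)))
cv2.imwrite("pics/fit_scene.png",cv2.resize(vis[1][100:400,100:440],(680,600)))
E
python3 see.py
```

```text
breaker_a [0.4155 0.1349 0.3136] 0.082 | [([0.416, 0.135, 0.315], np.float64(0.082))]
breaker_b [0.4507 0.0189 1.5247] 0.088 | [([0.45, 0.02, 1.521], np.float64(0.074)), ([0.451, 0.016, 1.573], np.float64(0.063))]
contactor [ 0.3627 -0.2985  0.8495] 0.087 | [([0.362, -0.297, 0.883], np.float64(0.055)), ([0.362, -0.302, 0.87], np.float64(0.056))]
lamp_a [ 0.439  -0.1322 -0.4666] 0.218 | [([0.437, -0.131, -0.436], np.float64(0.204)), ([0.439, -0.135, -0.476], np.float64(0.174))]
lamp_b [0.3537 0.2732 0.4955] 0.156 | [([0.353, 0.275, 0.533], np.float64(0.103)), ([0.355, 0.272, 0.569], np.float64(0.096))]
bin_breaker [ 0.6328  0.0037 -0.0131] 0.055 | [([0.632, 0.005, -0.01], np.float64(0.035)), ([0.633, 0.001, -0.011], np.float64(0.033))]
bin_contactor [ 0.6515  0.2587 -0.0027] 0.06 | [([0.651, 0.261, 0.002], np.float64(0.032)), ([0.651, 0.256, -0.011], np.float64(0.028))]
bin_lamp [ 0.6238 -0.2344 -0.0332] 0.054 | [([0.623, -0.232, -0.02], np.float64(0.04)), ([0.624, -0.238, -0.019], np.float64(0.034))]
```

View pics/fit_top.png

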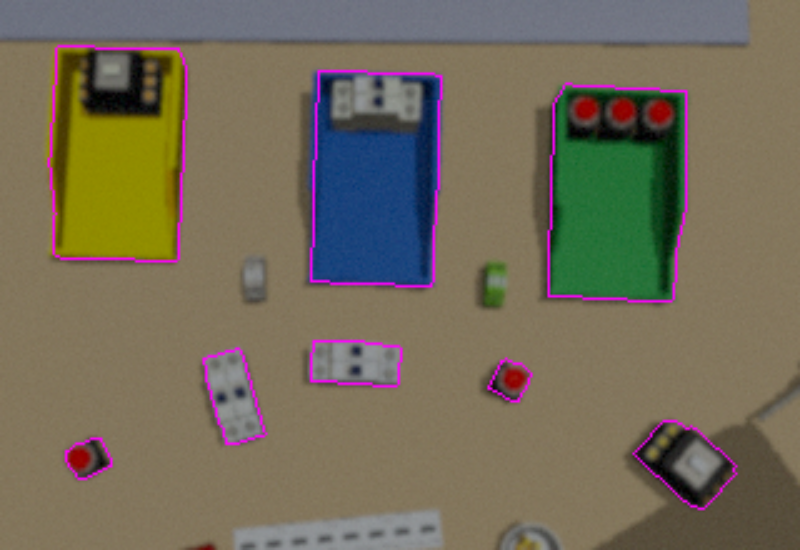

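View pics/fit_scene.png

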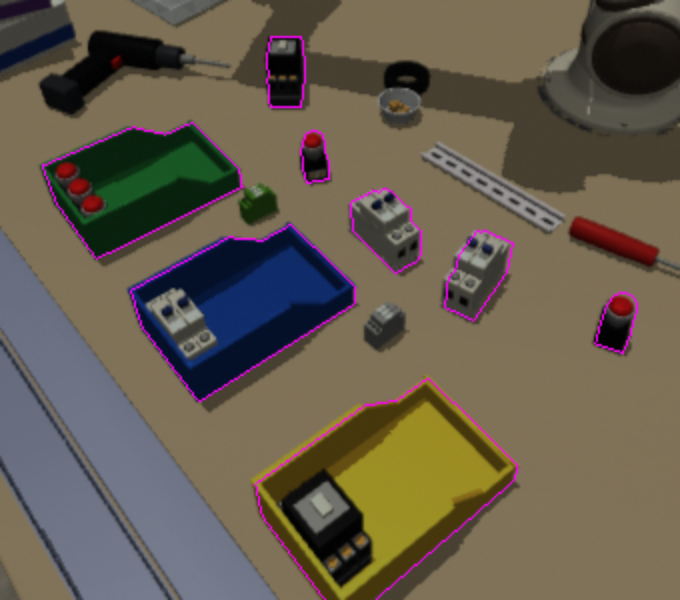

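```bash
cat > pp.py <<'E'
from h import *
import sys
def best(pos,yaws):
    j0=env.read_state()["joint_positions"]; c=[]
    for y in yaws:
        y=(np.degrees(y)+180)%360-180
        j=env.inverse_kinematics(pos,[180,0,y])
        if j is not None: c.append((np.abs(np.array(j)-j0).max(),y))
    return [180,0,min(c)[1]]
def st(t):
    s=env.read_state(); print(t,round(s["clock"],2),s["position"].round(4),s["force"].round(1),"w",round(s["opening"]*87,1),"ff",round(s["finger_force"],1)); return s
def pickplace(q,b,off,w,gz,force,step=np.pi,byaw=np.pi/2,hov=.21):
    """q part pose, b bin pose, off bin-frame target (m), w grip width mm, gz grasp-TCP height over part underside"""
    ys=q[2]+np.arange(-4,5)*step
    o=best([q[0],q[1],hov],ys)
    env.goto([q[0],q[1],hov],o); env.gripper_to((w+24)/87)
    env.move_straight([q[0],q[1],gz+.03]); env.move_straight([q[0],q[1],gz],rate=.08)
    env.gripper_to(0,force); s=st("grip")
    env.move_straight([q[0],q[1],hov]); st("lift")
    c,n=np.cos(b[2]),np.sin(b[2]); x=b[0]+c*off[0]-n*off[1]; y=b[1]+n*off[0]+c*off[1]
    o=best([x,y,hov],b[2]+byaw+np.arange(-4,5)*step)
    env.goto([x,y,hov],o)
    env.move_straight([x,y,gz+.004+.012])
    env.dwell(.2)
    hit=env.move_straight([x,y,gz-.004],rate=.02,force_limit=3); s=st(f"down {hit}")
    env.gripper_to((w+13)/87); env.dwell(.2)
    env.move_straight([x,y,hov]); st("up")
P=json.load(open("poses.json"))
P["breaker_a"][1]-=.002; P["contactor"][2]=.875; P["lamp_b"][2]=.55; P["lamp_a"][2]=-.46
P["bin_lamp"][2]=-.02;P["bin_breaker"][2]=-.0105;P["bin_contactor"][2]=-.005
B=dict(breaker_a=("bin_breaker",(.010,0),36,.038,20),breaker_b=("bin_breaker",(-.058,0),36,.038,20),
 contactor=("bin_contactor",(-.025,0),45,.041,25))
L=dict(lamp_a=("bin_lamp",(-.025,-.025),30,.023,12),lamp_b=("bin_lamp",(-.025,.025),30,.023,12))
for n in sys.argv[1:]:
    b,*a=(B.get(n) or L[n]); print(n)
    if n in B: pickplace(P[n],P[b],*a)
    else: pickplace(P[n],P[b],*a,step=np.pi/2 if 0 else np.pi/2,byaw=0)
p=env.grab_frame("top"); s=env.grab_frame("scene")
cv2.imwrite(f"pics/after_{sys.argv[-1]}.png",np.hstack([cv2.resize(p["image"][100:300,140:460],(448,280)),cv2.resize(s["image"][100:400,100:440],(317,280))]))
E
python3 pp.py breaker_a
```

```text
breaker_a
grip 6.97 [0.4156 0.133  0.0382] [-0.5 -0.6  1.4] w 36.1 ff 19.9
lift 8.27 [0.4148 0.1326 0.209 ] [-0.4  0.3 -2. ] w 35.9 ff 19.9
down True 11.62 [0.6424 0.0035 0.042 ] [-1.4  0.3  4.5] w 35.8 ff 19.9
up 13.67 [0.6422 0.0036 0.2088] [ 0.3  0.  -0.2] w 48.7 ff 0.0
```

```bash
python3 - <<'E'
s=open("pp.py").read()
s=s.replace("b[2]+byaw+np.arange(-4,5)*step","b[2]+byaw+np.arange(-4,5)*np.pi").replace("step=np.pi/2 if 0 else np.pi/2,byaw=0","step=np.pi/2")
open("pp.py","w").write(s)
E
python3 pp.py breaker_b contactor
```

```text
breaker_b
grip 17.27 [0.451  0.0189 0.0382] [ 0.3 -1.   1. ] w 35.8 ff 19.7
lift 18.57 [0.45   0.0187 0.209 ] [ 0.8  0.2 -2.6] w 35.9 ff 19.7
down True 21.18 [0.5751 0.0042 0.0421] [ 0.9 -0.3  3.1] w 35.8 ff 19.8
up 23.23 [0.5742 0.0043 0.2089] [ 0.5 -0.2 -0.6] w 49.4 ff 0.0
contactor
grip 27.43 [ 0.3631 -0.2986  0.0413] [ 0.  -0.8  1.7] w 45.1 ff 25.0
lift 28.71 [ 0.3619 -0.298   0.2088] [-0.5  0.5 -3.6] w 44.6 ff 25.0
down True 32.92 [0.6265 0.2587 0.0453] [ 0.1 -0.2  4.7] w 44.6 ff 25.0
up 34.96 [0.6258 0.2586 0.2087] [ 0.9 -0.   1. ] w 58.1 ff 0.0
```

View pics/after_contactor.png

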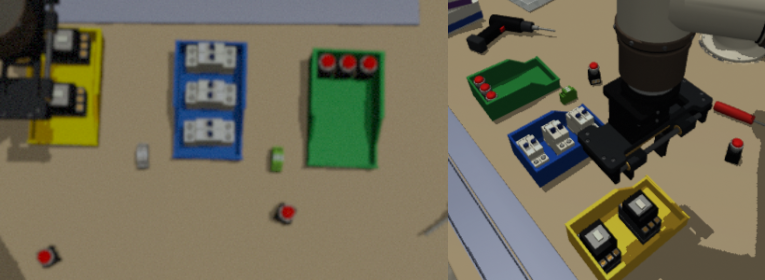

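Both breakers (blue bin, crop about (208,95) and (208,130)) and the contactor (yellow bin, about (65,97)) stand parallel to their stock. The lamps are next.

```bash
python3 pp.py lamp_a lamp_b && python3 - <<'E'
from h import *
env.set_joints([-53.881,22.042,.453,0,-68.411,-14.817]); env.dwell(.3)
p=env.grab_frame("top"); s=env.grab_frame("scene")
cv2.imwrite("pics/fin_top.png",cv2.resize(p["image"][100:300,140:440],(780,520),interpolation=2))
cv2.imwrite("pics/fin_scene.png",cv2.resize(s["image"][140:410,100:370],(600,600),interpolation=2))
print(env.read_state()["clock"])
E
```

```text
lamp_a
grip 39.32 [ 0.4391 -0.1322  0.0232] [-1.2  0.   2. ] w 30.1 ff 11.7
lift 40.72 [ 0.4383 -0.1322  0.2091] [-0.1 -0.2 -0.7] w 30.6 ff 11.7
down True 43.68 [ 0.5983 -0.259   0.0269] [0.1 0.4 3.1] w 30.1 ff 11.9
up 45.83 [ 0.5977 -0.2587  0.2088] [ 0.3 -0.  -0.3] w 42.9 ff 0.0
lamp_b
grip 50.75 [0.3539 0.2734 0.0233] [ 0.5 -0.2  2.2] w 30.1 ff 11.8
lift 52.15 [0.3533 0.2727 0.2091] [-0.1 -0.   0.4] w 30.0 ff 11.8
down True 56.23 [ 0.5992 -0.209   0.0269] [ 0.7 -0.   2.5] w 30.0 ff 12.0
up 58.38 [ 0.5987 -0.2087  0.2088] [-1.3  0.5  0.3] w 42.6 ff 0.0
60.7917
```

View pics/fin_top.png

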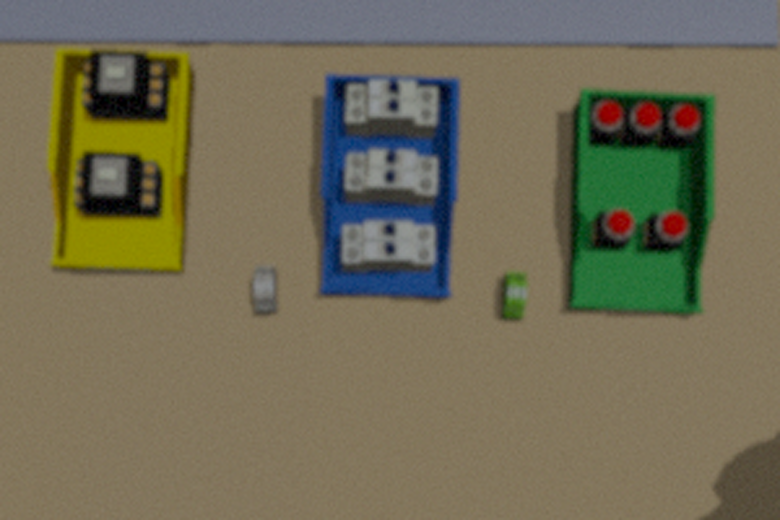

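View pics/fin_scene.png

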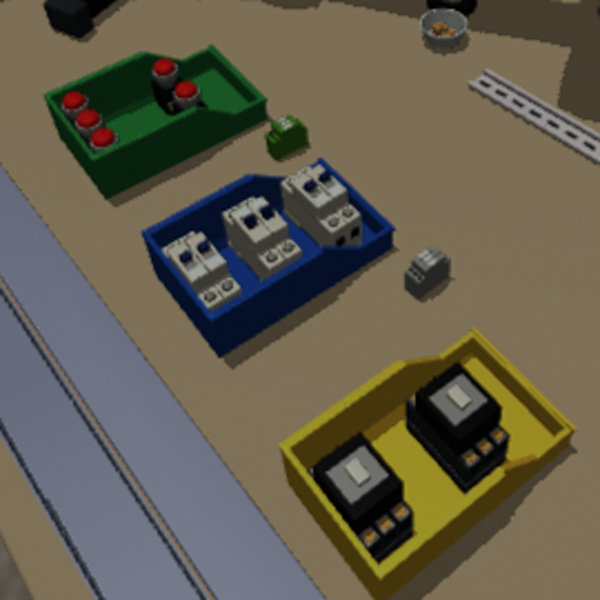

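```bash
python3 - <<'E'
from h import *
L={"lamp_a":(.598,-.259),"lamp_b":(.599,-.209)}
b=(.6238,-.2344,-.02)
st={f"s{i}":(b[0]+.077,b[1]+dy) for i,dy in enumerate((-.034,0,.034))}
ims=[]
for n in("top","scene"):
    c=env.grab_frame(n); im=c["image"].astype(int)
    red=((im[...,2]>110)&(im[...,1]<70)&(im[...,0]<70)).astype(np.uint8)
    k,_,_,cen=cv2.connectedComponentsWithStats(red)[:4]
    for t,(x,y) in {**L,**st}.items():
        u=proj(c,[[x,y,.064]])[0]; i=np.argmin(np.hypot(*(cen[1:]-u).T))+1
        print(n,t,"pred",u.round(1),"seen",cen[i].round(1),"diff",(cen[i]-u).round(1))
    u=proj(c,[[.6,-.235,.03]])[0].astype(int)
    crop=cv2.resize(c["image"][u[1]-35:u[1]+35,u[0]-38:u[0]+38],(390,360),interpolation=2)
    ims.append(cv2.convertScaleAbs(crop,alpha=2.2))
cv2.imwrite("pics/lamps.png",np.hstack(ims))
E
```

```text
top lamp_a pred [399.7 185.1] seen [399.  185.9] diff [-0.7  0.8]
top lamp_b pred [378.7 184.2] seen [378.4 184.8] diff [-0.4  0.7]
top s0 pred [403.  143.6] seen [403.8 144.7] diff [0.7 1. ]
top s1 pred [389.  143.3] seen [388.8 143.8] diff [-0.1  0.6]
top s2 pred [374.9 142.9] seen [374.1 143.1] diff [-0.8  0.2]
scene lamp_a pred [173.8 168.4] seen [172.9 169.1] diff [-0.9  0.6]
scene lamp_b pred [183.7 179. ] seen [182.6 179.4] diff [-1.1  0.4]
scene s0 pred [133.5 184.4] seen [132.3 184.2] diff [-1.2 -0.2]
scene s1 pred [139.9 192. ] seen [138.5 192.4] diff [-1.4  0.5]
scene s2 pred [146.5 199.9] seen [145.4 200.6] diff [-1.1  0.7]
```

View pics/lamps.png

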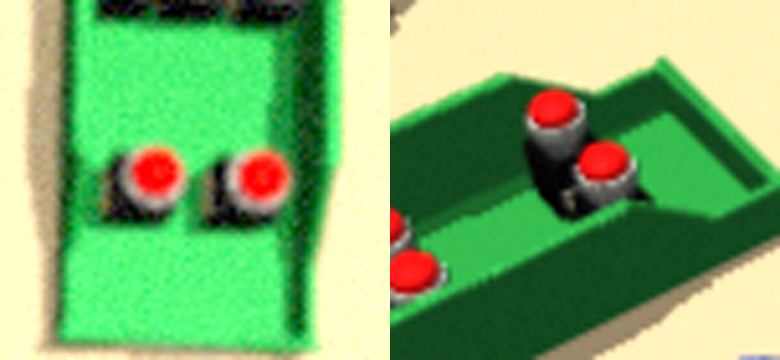

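Both lamps stand upright: the lenses at about (399,186) and (378,185) in the top view are within 1 px of where upright lamps should appear. I'm handing in.

```bash
python3 -c "
from workcell import env
print(env.close_job())"
```

```text
the job is handed in; nothing more can be done
None
```

All five parts are standing upright in the bins of their own kind, with the breakers and contactor parallel to the stock; the gripper is clear of everything and the job was handed in at about 61 s.

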